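Free the sagging bolt and hold the drying-pen gate ajar

TASK

Open the gate of the panel drying pen for me: its barrel bolt has sagged behind the bent-up lip of its keeper, so take the bolt by its upright knob, lift it over the lip while you draw it fully back towards the hinge side, then pull the gate towards you until it stands about 25 degrees ajar. The gate shuts itself, so finish still gripping the knob, with the bolt drawn back and the gate held steady at that angle, and leave the painting things around it where they are.

Things in the scene. Friction and masses are not known exactly. Their poses are not given: they have to be found in the camera images.
- pen: Drying pen for painted panels, an open-topped aluminium frame on a plywood base 200 mm (x) by 370 mm (y), about 155 mm tall, fixed to the table. Origin: centre of its underside, on the table. Its x axis points from the gate into the pen; the gate is on its -x side, facing the robot. At the +y end of the gate stands the latch post with the steel keeper on top.
- gate_hinge (a point): Point on the gate's vertical hinge line at the -y end of the gate, 160 mm above the table. It turns with the pen only.
- gate: Barred aluminium gate, 290 mm long, 16 mm thick, top rail 160 mm above the table, its bottom 29 mm above the table. Origin on the hinge line at table height; its y axis runs along the gate from the hinge to the latch post, its -x axis is the side towards which it opens.
- bolt: Dark steel barrel bolt, about 0.2 to 0.35 kg, lying along the top of the gate in two tall slotted guides (30 mm wide, tops 215 mm above the table; when shut one stands 42 mm from the knob axis on the latch side, the other 75 mm on the hinge side). Rod 10 mm in diameter with a nose turned down 12 mm below the rod at the latch end. Origin on the rod's axis below the knob, 182 mm above the table when the bolt is down and 210 mm from the hinge line when shut; axes as the gate's.
- bolt_knob (a point): Grip point of the bolt's knob, a plain upright round steel post 16 mm in diameter rising from the rod. The point is on its axis, 60 mm above the rod's axis, 20 mm below its flat top (top 262 mm above the table when down). The post is clear on all sides for the 40 mm below its top.
- bolt_draw (a joint): How far the bolt is drawn along the gate towards the hinge, m. 0 shut (starts 0 to 0.006), stop at 0.050. With the nose down it catches on the keeper's lip at about 0.009; lifted, it passes. From about 0.030 on the nose is clear of the keeper and the gate can swing. Light friction of about 1.5 N; it stays where it is put.
- bolt_lift (a joint): How far the bolt is raised in its guides, m. 0 down (it falls back by its weight), stop at 0.022. The nose passes over the lip from 0.010 up; raised to the stop it is still held by the keeper's tall front cheek, so it has to be drawn as well.
- gate_swing (a joint): Gate angle, rad. 0 shut, grows as the gate opens towards the robot (counter-clockwise from above), stop at 1.2. A spring pulls it shut with about 0.4 N m at 0 and 1.0 N m at 0.45 (about 6 N at the drawn knob).
- tub: Bystander: grey plastic water tub with brushes standing in it, 110 mm wide, 100 mm tall (brushes to 155 mm), origin under its centre.
- cup: Bystander: white paper cup, 72 mm wide, 85 mm tall, origin under its centre.
- jar: Bystander: lidded glass jar, 60 mm wide, 75 mm tall, origin under its centre.
- bottle: Bystander: white bottle, 56 mm wide, 150 mm tall, origin under its centre.
- ruler: Bystander: flat steel straightedge 160 by 30 by 4 mm lying before the gate, which swings over it; origin under its centre.
- tape: Bystander: roll of masking tape lying flat, 80 mm wide, 24 mm tall, origin under its centre.
- brush: Bystander: flat varnish brush lying on the table, about 185 mm long, 11 mm thick, origin under its handle.

How it is judged:
On the way, in this order (a step that is already met when the one before it is completed fails the run):
1. the bolt is lifted clear of the keeper's lip (value of joint bolt_lift above 0.008 m).
2. the bolt is drawn clear of the keeper (value of joint bolt_draw above 0.034 m).
3. the gate stands ajar (value of joint gate_swing between 0.3 and 0.6 rad), for 0.2 s.
At the end, for the whole second after the job is handed in: Through the last second the gate stands still (under 0.05 rad/s) between 0.30 and 0.60 rad open, the bolt is drawn back at least 30 mm, the fingers press on the bolt with more than 1 N, and none of the things around props the gate (all of step 3 and velocity of joint gate_swing between -0.05 and 0.05 rad/s and value of joint bolt_draw above 0.03 m and contact force between the fingers and bolt above 1 N and contact force between gate and tub below 0.3 N and contact force between gate and cup below 0.3 N and contact force between gate and jar below 0.3 N and contact force between gate and bottle below 0.3 N and contact force between gate and ruler below 0.3 N and contact force between gate and tape below 0.3 N and contact force between gate and brush below 0.3 N); the arm keeps its last pose, push and grip.
It fails at once if a thing on the table around the pen is shifted by more than 30 mm (distance of any of tub, cup, jar, bottle, ruler, tape, brush from where it was at the start of the episode above 0.03 m).
It also fails if it takes over 35 s, if anything falls off the work surface, if the arm or the gripper's body presses on something with over 40 N, if the wrist force passes 120 N, or if a joint passes its speed limit or range.

ROBOT

A 6-joint arm with a two-finger parallel gripper is mounted at the origin on the work surface. World frame = base frame: x ahead of the robot, y to its left, z up, the work surface at z = 0. Lengths are in m, angles in rad, forces in N, time in s.
With the tool pointing down it reaches from about 0.375 to 0.975 m from the base axis. Payload 3.8 kg.
Tool frame: the origin (TCP) lies midway between the tips of the shut fingers; the grasp point (between the pads) lies 19 mm behind it; z points along the fingers, y is the line along which they close (so a half turn about z gives the same grasp; the last joint's range is limited). The gripper opens to 85 mm and grips with 20 to 120 N. Pads are 22 mm wide; open, the fingers measure 114 mm over their backs; the gripper's body (76 mm by 85 mm) begins 54 mm behind the grasp point. The pads swing forward as they close: fully open they stand 13 mm farther back than shut.
Start: joints at [1.074, 0.264, 1.604, -0, 1.274, -0.037], TCP at [0.3, 0.605, 0.231] pointing down, gripper open.
Joint ranges: [-2.63, 2.63], [-0.94, 2.18], [0.31, 2.57], [-1.31, 4.45], [0, 2.66], [-2.55, 2.55]. Speed limits (rad/s): [2.57, 2.57, 3.14, 3.14, 3.14, 3.14].

INTERFACE

Orientations are given as a rotation vector (axis times angle).
In Python, from workcell import read_state, vision, ticket gives the robot as it stands. The module is installed in compiled form; this text tells all that it offers.
- The arm moves only by the tool jog_arm, never from a script. Its arguments are lists of equal length, an entry for each row: "turn": the turn, a rotation vector about the tool's x, y, z in rad, a list of three; "delta_pos": the shift along the tool's x, y, z in m, a list of three; "gripper": the finger opening in m, from 0 to 0.0854. In form: {"turn": [[rx, ry, rz], ...], "delta_pos": [[dx, dy, dz], ...], "gripper": [gripper, ...]}. A call has 1 to 20 rows; each row shifts and turns the commanded pose from where the row before left it, along the tool's axes as they then stand; what a row does not reach is not made up. A row lasts 1/12 s, in which the tool goes at most 41.7 mm and 7.16 degrees, less where a joint would pass 70% of its speed; a pose out of reach is approached as far as the arm can. A call with a gripper value outside its range is refused whole. The fingers move at their own pace and stop on an object; "grip_force" is the grip in N (left out, the last holds). Time passes only in rows, so rows that do not move let the fingers close. It gives the time, the measured TCP pose, the force, the opening and the grip force at its end, in the units of the state.
- read_state(): the state, without advancing time (a new reading comes with each control period).
- vision.read_camera(name): name is "side" or "top"; returns the picture (480x640x3 uint8, red, green, blue); there is no depth.
- vision.calibration(name): a dict with "vfov" (degrees; the focal length in pixels is half the picture's height over the tangent of half this angle, whatever the lens; pixels are square), "cx", "cy" (the principal point, pixels), "dist" ([k1, k2, p1, p2, k3] as OpenCV has them; the pictures are not rectified), "R" (3x3) and "t" (3): a world point X has camera coordinates R X + t. Camera axes: x right, y down, z forward; pixel columns grow to the right and rows downward; lengths in m; the calibration is good to about 2 mm. A picture is of the moment at which its call begins. calibration takes no time and is no camera call.
- ticket.finish_job(): hands the job in; it is judged then, once.
The state is a dict: "time": time; "q": joint angles; "joint_vel": joint speeds; "joint_torque": joint torques, N m; "tool_pos": TCP position; "tcp_rot": TCP orientation; "wrist_force": force on the tool from outside, world axes, zero at the start; "torque": the same for the moment, N m; "width": opening from 0.0 (shut) to 1.0 (fully open); "grip_force": force on a finger pad.
Only numpy, scipy, OpenCV 4.12 (cv2) and the standard library are available. Lean on these libraries where they do the work, as an engineer would, in place of code of your own. Each camera call takes 0.05 s, during which the arm holds its last target. There are 200 camera calls.

## Working session

There is one attempt and no reset: what is moved stays moved. The work goes in short steps, Python scripts to look and compute and a tool call to move; the robot and the scene stay as the last step left them, time stands still between calls to the robot, and variables do not carry over. Pictures are saved under pics/ and viewed, at most 10 in all, crops included, and the job is handed in when it is done.

Besides the shell and the picture viewer there is one more tool, called after ">>>" as name(argument=value, ...), one argument or row to a line, values as JSON. jog_arm: Moves the arm, as the interface text tells. Its arguments: {"type":"object","properties":{"turn":{"type":"array","items":{"type":"array","items":{"type":"number"}}},"delta_pos":{"type":"array","items":{"type":"array","items":{"type":"number"}}},"gripper":{"type":"array","items":{"type":"number"}},"grip_force":{"type":"number"}},"required":["turn","delta_pos","gripper"]}

```bash
mkdir -p pics; cat > h.py <<'E'
import numpy as np, cv2
from workcell import read_state, vision, ticket
def cal(n):
    c=vision.calibration(n); f=240/np.tan(np.radians(c["vfov"])/2)
    return np.array([[f,0,c["cx"]],[0,f,c["cy"]],[0,0,1]]),np.array(c["dist"],float),np.array(c["R"]),np.array(c["t"])
def ray(n,uv):
    K,d,R,t=cal(n); p=cv2.undistortPoints(np.array([[uv]],float),K,d)[0,0]
    return -R.T@t, R.T@np.array([p[0],p[1],1])
def onz(n,uv,z):
    o,d=ray(n,uv); return o+d*(z-o[2])/d[2]
def two(a,b):
    o1,d1=ray("side",a);o2,d2=ray("top",b)
    s=np.linalg.lstsq(np.c_[d1,-d2],o2-o1,rcond=None)[0]
    p,q=o1+s[0]*d1,o2+s[1]*d2; return (p+q)/2,np.linalg.norm(p-q)
def proj(n,X):
    K,d,R,t=cal(n); return cv2.projectPoints(np.array([X],float),cv2.Rodrigues(R)[0],t,K,d)[0].ravel()
E
python3 - <<'E'
from h import *
for n in("side","top"):
    im=vision.read_camera(n); cv2.imwrite(f"pics/{n}0.png",im[:,:,::-1]); K,d,R,t=cal(n); print(n,-R.T@t,R[2])
print(read_state())
E
```

```text
side [ 0.47615474 -0.9393615   0.84110369] [ 0.07703032  0.80448833 -0.58895233]
top [0.44771204 0.00275497 1.11046901] [ 0.12721973  0.00555005 -0.99185903]
{'time': 0.1, 'q': array([ 1.07410139e+00,  2.64692895e-01,  1.60526231e+00, -2.51299281e-06,
        1.27371485e+00, -3.69186503e-02]), 'joint_vel': array([-0.00130162, -0.00245076, -0.00186523,  0.00053711,  0.00118528,
        0.00106794]), 'joint_torque': array([-5.57160445e-05, -5.16705179e+01, -3.68592131e+01, -5.81150948e-05,
        6.30834125e-03,  1.64218591e-06]), 'tool_pos': array([0.29922042, 0.60429991, 0.23006294]), 'tcp_rot': array([-0.71574459, -3.05841097,  0.00314816]), 'wrist_force': array([ 0.37881629, -0.74799789,  0.40929917]), 'torque': array([-0.0075608 ,  0.01285926,  0.01922127]), 'grip_force': 0.0, 'width': 1.0019745560781312}
```

View pics/side0.png

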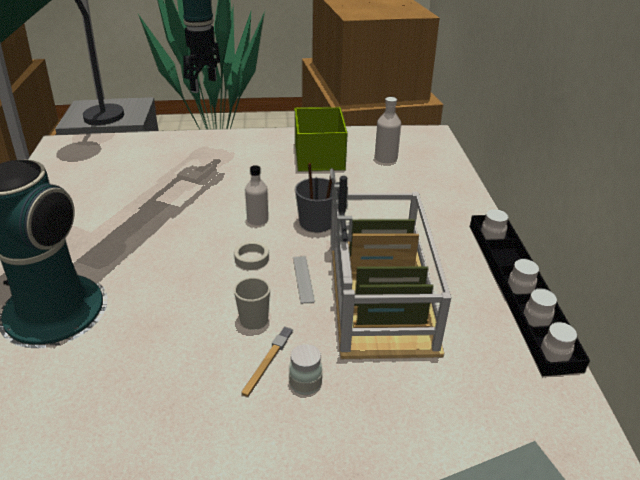

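View pics/top0.png

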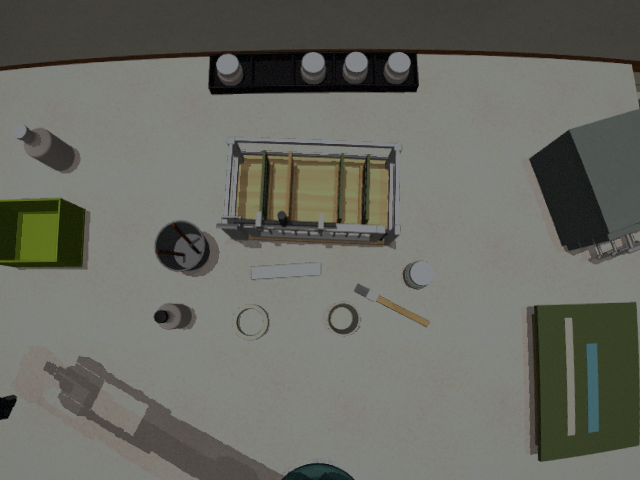

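The side view shows the knob near (343,182). In the top view it is near (282,217), with guides near (258,220) and (320,224) and the hinge end near (390,235). I'll enlarge both to refine these.

```bash
python3 - <<'E'
from h import *
a=cv2.imread("pics/side0.png")[160:260,300:400]; b=cv2.imread("pics/top0.png")[190:250,215:405]
a=cv2.resize(a,None,fx=4,fy=4,interpolation=cv2.INTER_CUBIC);b=cv2.resize(b,None,fx=4,fy=4,interpolation=cv2.INTER_CUBIC)
b=cv2.convertScaleAbs(b,alpha=1.4)
c=np.zeros((400+240-40,800,3),np.uint8); c[:360,:400]=a[:360]; c[360:600,:760]=b
cv2.imwrite("pics/crop0.png",c)
for u in [(343,179),(344,179)]:
  for v in [(282,214),(282,217)]: print(u,v,two(u,v))
print(onz("top",(282,213),.262))
E
```

```text
(343, 179) (282, 214) (array([0.61717093, 0.05836214, 0.25913114]), np.float64(0.001390248377654208))
(343, 179) (282, 217) (array([0.61455353, 0.05835754, 0.25867212]), np.float64(0.003921439410125427))
(344, 179) (282, 214) (array([0.6181976 , 0.05836537, 0.25889958]), np.float64(0.000533087585891799))
(344, 179) (282, 217) (array([0.61557509, 0.05835019, 0.25845817]), np.float64(0.00584716227102763))
[0.61910613 0.05816501 0.262     ]
```

View pics/crop0.png

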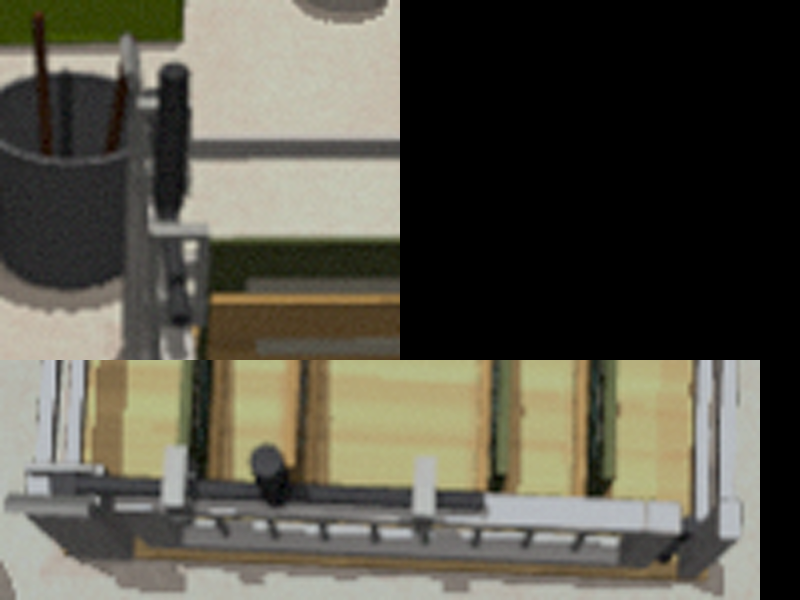

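The knob's top centre is at side (343.5,177.5) and top (281.8,213.5). The rod runs from (235,220.5) to (336,225.7) in the top view.

```bash
python3 - <<'E'
from h import *
np.set_printoptions(precision=4,suppress=True)
print("knob",two((343.5,177.5),(281.8,213.5)), onz("top",(281.8,213.5),.262),onz("side",(343.5,177.5),.262))
r1=onz("top",(235,220.5),.182);r2=onz("top",(336,225.7),.182);d=r1-r2
print("rod",r1,r2,np.degrees(np.arctan2(-d[0],d[1])))
# gate top rail front edge, pen rail rear
e1=onz("top",(215+110/4,190+147/4),.16);e2=onz("top",(215+640/4,190+170/4),.16);d=e1-e2
print("rail",e1,e2,np.degrees(np.arctan2(-d[0],d[1])))
p1=onz("top",(232,143),.155);p2=onz("top",(398,149),.155);d=p1-p2;print("rear",p1,p2,np.degrees(np.arctan2(-d[0],d[1])))
for px,z in (((215+174/4,190+88/4),.215),((215+425/4,190+98/4),.215)): print("guide",onz("top",px,z))
for px,z,n in (((169.5,314),.15,"bottle"),((183,240),.1,"tub"),((252,322),.0,"tape"),((343,319),.085,"cup"),((420,270),.075,"jar"),((286,271),0,"ruler"),((360,292),0,"brush")): print(n,onz("top",px,z))
E
```

```text
knob (array([0.6177, 0.0585, 0.2624]), np.float64(0.000785692006498563)) [0.6182 0.0585 0.262 ] [0.6174 0.059  0.262 ]
rod [0.6217 0.1546 0.182 ] [ 0.6092 -0.0406  0.182 ] -3.6473451507071033
rail [0.613  0.1431 0.16  ] [ 0.5987 -0.1182  0.16  ] -3.1322560141621136
rear [0.7883 0.1678 0.155 ] [ 0.7716 -0.1713  0.155 ] -2.824983419454789
guide [0.6311 0.1052 0.215 ]
guide [ 0.6249 -0.0119  0.215 ]
bottle [0.4419 0.2891 0.15  ]
tub [0.5968 0.2784 0.1   ]
tape [0.4227 0.1438 0.    ]
cup [ 0.4293 -0.0566  0.085 ]
jar [ 0.5304 -0.2235  0.075 ]
ruler [0.5375 0.0664 0.    ]
brush [ 0.4881 -0.1011  0.    ]
```

>>> jog_arm(
  turn=[
    [0,0,0.1164],
    [0,0,0.1164],
    [0,0,0.1164],
    [0,0,0.1164],
    [0,0,0.1164],
    [0,0,0.1164],
    [0,0,0.1164],
    [0,0,0.1164],
    [0,0,0.1164],
    [0,0,0.1164],
  ],
  delta_pos=[
    [0,0,-0.01],
    [0,0,-0.01],
    [0,0,-0.01],
    [0,0,-0.01],
    [0,0,-0.01],
    [0,0,-0.01],
    [0,0,-0.01],
    [0,0,-0.01],
    [0,0,-0.01],
    [0,0,-0.01],
  ],
  gripper=[0.0854,0.0854,0.0854,0.0854,0.0854,0.0854,0.0854,0.0854,0.0854,0.0854],
)

```text
time: 0.93
tool_pos: [0.2994, 0.6046, 0.331]
tcp_rot: [2.285, 2.155, -0.002]
wrist_force: [0.5, 0.6, 0.2]
width: 0.997
grip_force: 0.0
```

>>> jog_arm(
  turn=[
    [0,0,0],
    [0,0,0],
    [0,0,0],
    [0,0,0],
    [0,0,0],
    [0,0,0],
    [0,0,0],
    [0,0,0],
    [0,0,0],
    [0,0,0],
    [0,0,0],
    [0,0,0],
    [0,0,0],
    [0,0,0],
    [0,0,0],
    [0,0,0],
    [0,0,0],
    [0,0,0],
  ],
  delta_pos=[
    [-0.033,0.0217,0],
    [-0.033,0.0217,0],
    [-0.033,0.0217,0],
    [-0.033,0.0217,0],
    [-0.033,0.0217,0],
    [-0.033,0.0217,0],
    [-0.033,0.0217,0],
    [-0.033,0.0217,0],
    [-0.033,0.0217,0],
    [-0.033,0.0217,0],
    [-0.033,0.0217,0],
    [-0.033,0.0217,0],
    [-0.033,0.0217,0],
    [-0.033,0.0217,0],
    [-0.033,0.0217,0],
    [-0.033,0.0217,0],
    [0,0,0],
    [0,0,0],
  ],
  gripper=[0.0854,0.0854,0.0854,0.0854,0.0854,0.0854,0.0854,0.0854,0.0854,0.0854,0.0854,0.0854,0.0854,0.0854,0.0854,0.0854,0.0854,0.0854],
)

```text
time: 2.43
tool_pos: [0.6186, 0.0572, 0.3301]
tcp_rot: [-2.283, -2.156, 0.002]
wrist_force: [0.2, 0.5, -0.8]
width: 0.998
grip_force: 0.0
```

```bash
cat > s.py <<'E'
from h import *
from scipy.spatial.transform import Rotation as Ro
np.set_printoptions(precision=4,suppress=True)
def st():
    s=read_state(); M=Ro.from_rotvec(s["tcp_rot"]).as_matrix()
    print("t",round(s["time"],2),"p",s["tool_pos"],"a",round(float(np.degrees(np.arctan2(M[1,1],M[0,1]))),2),"z",M[:,2],"F",s["wrist_force"],"w",round(s["width"]*.0854,4),"g",s["grip_force"],"q6",s["q"][5])
    return s,M
E
python3 - <<'E'
from s import *
s,M=st(); print(M.T@(np.array([.6178,.0587,.225])-s["tool_pos"]))
for n in("side","top"): cv2.imwrite(f"pics/{n}1.png",vision.read_camera(n)[:,:,::-1])
E
```

```text
t 2.43 p [0.6186 0.0572 0.3301] a -3.26 z [-0.002  0.    -1.   ] F [ 0.1924  0.491  -0.7878] w 0.0852 g 0.0 q6 0.10884918207875627
[ 0.0015 -0.0007  0.1051]
```

>>> jog_arm(
  turn=[
    [0,0,0],
    [0,0,0],
    [0,0,0],
    [0,0,0],
    [0,0,0],
    [0,0,0],
    [0,0,0],
    [0,0,0],
    [0,0,0],
    [0,0,0],
    [0,0,0],
    [0,0,0],
    [0,0,0],
    [0,0,0],
  ],
  delta_pos=[
    [0.0015,-0.0007,0.025],
    [0,0,0.025],
    [0,0,0.025],
    [0,0,0.02],
    [0,0,0.01],
    [0,0,0],
    [0,0,0],
    [0,0,0],
    [0,0,0],
    [0,0,0],
    [0,0,0],
    [0,0,0],
    [0,0,0],
    [0,0,0],
  ],
  gripper=[0.0854,0.0854,0.0854,0.0854,0.0854,0.0854,0.01,0.01,0.01,0.01,0.01,0.01,0.01,0.01],
  grip_force=60,
)

```text
time: 3.7
tool_pos: [0.6162, 0.0609, 0.2276]
tcp_rot: [-2.278, -2.16, 0.003]
wrist_force: [-6.9, -0.4, 6.9]
width: 0.17
grip_force: 58.4
```

```bash
python3 - <<'E'
from s import *
st()
c=[]
a=vision.read_camera("side");b=vision.read_camera("top")
a=cv2.resize(a[130:250,280:400],(400,400));b=cv2.resize(b[170:250,200:280+0+0],(400,400))
cv2.imwrite("pics/g.png",np.hstack([a,b])[:,:,::-1])
E
```

```text
t 3.7 p [0.6162 0.0609 0.2276] a -3.04 z [-0.0027  0.0004 -1.    ] F [-6.8726 -0.4061  6.8922] w 0.0146 g 58.35552155971527 q6 0.11088824518575335
```

View pics/g.png

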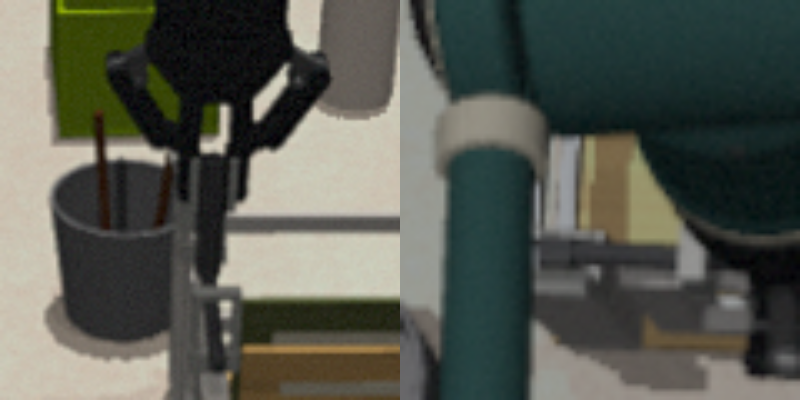

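The knob sits between the pads (side view, at about (210,180) in the crop) at a 15 mm opening. Next I lift.

>>> jog_arm(
  turn=[
    [0,0,0],
    [0,0,0],
    [0,0,0],
    [0,0,0],
    [0,0,0],
    [0,0,0],
    [0,0,0],
  ],
  delta_pos=[
    [0,0,-0.003],
    [0,0,-0.003],
    [0,0,-0.003],
    [0,0,-0.003],
    [0,0,-0.003],
    [0,0,0],
    [0,0,0],
  ],
  gripper=[0.01,0.01,0.01,0.01,0.01,0.01,0.01],
)

```text
time: 4.38
tool_pos: [0.6161, 0.0609, 0.2405]
tcp_rot: [-2.277, -2.16, 0.004]
wrist_force: [-6.3, 1.0, -1.4]
width: 0.168
grip_force: 58.5
```

```bash
python3 - <<'E'
from s import *
st()
a=vision.read_camera("side")
a=cv2.resize(a[130:250,280:400],(500,500),interpolation=cv2.INTER_CUBIC)
cv2.imwrite("pics/g2.png",a[:,:,::-1])
E
```

```text
t 4.38 p [0.6161 0.0609 0.2405] a -3.04 z [-0.004   0.0002 -1.    ] F [-6.2529  0.9519 -1.4312] w 0.0144 g 58.47815930843353 q6 0.11090321047504806
```

View pics/g2.png

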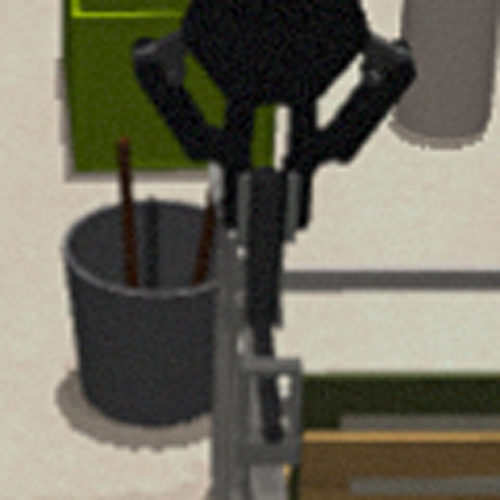

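>>> jog_arm(
  turn=[
    [0,0,0],
    [0,0,0],
    [0,0,0],
    [0,0,0],
    [0,0,0],
    [0,0,0],
    [0,0,0],
    [0,0,0],
    [0,0,0],
    [0,0,0],
    [0,0,0],
    [0,0,0],
  ],
  delta_pos=[
    [-0.0045,0,0],
    [-0.0045,0,0],
    [-0.0045,0,0],
    [-0.0045,0,0],
    [-0.0045,0,0],
    [-0.0045,0,0],
    [-0.0045,0,0],
    [-0.0045,0,0],
    [-0.0045,0,0],
    [-0.0045,0,0],
    [0,0,0],
    [0,0,0],
  ],
  gripper=[0.01,0.01,0.01,0.01,0.01,0.01,0.01,0.01,0.01,0.01,0.01,0.01],
)

```text
time: 5.43
tool_pos: [0.6134, 0.0152, 0.2402]
tcp_rot: [-2.278, -2.159, 0.006]
wrist_force: [-6.3, -0.2, -2.3]
width: 0.169
grip_force: 58.4
```

```bash
python3 - <<'E'
from s import *
st()
a=vision.read_camera("side")
a=cv2.resize(a[130:250,280:400],(500,500),interpolation=cv2.INTER_CUBIC)
cv2.imwrite("pics/g3.png",a[:,:,::-1])
E
```

```text
t 5.43 p [0.6134 0.0152 0.2402] a -3.06 z [-0.0047 -0.0006 -1.    ] F [-6.2797 -0.1617 -2.2563] w 0.0145 g 58.448458313941956 q6 0.03816899623503441
```

View pics/g3.png

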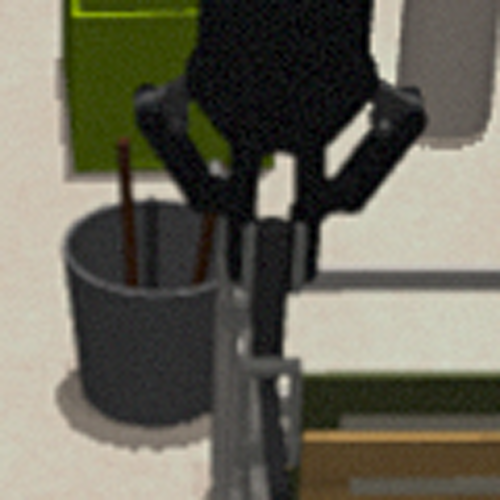

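The bolt is about 46 mm back and still lifted: the knob is lower in the frame at (275,250) and the rod has moved towards the hinge. Next comes the swing, in two halves.

>>> jog_arm(
  turn=[
    [0,0,-0.021],
    [0,0,-0.021],
    [0,0,-0.021],
    [0,0,-0.021],
    [0,0,-0.021],
    [0,0,-0.021],
    [0,0,-0.021],
    [0,0,-0.021],
    [0,0,-0.021],
    [0,0,-0.021],
    [0,0,0],
    [0,0,0],
  ],
  delta_pos=[
    [0,-0.0035,0],
    [0,-0.0035,0],
    [0,-0.0035,0],
    [0,-0.0035,0],
    [0,-0.0035,0],
    [0,-0.0035,0],
    [0,-0.0035,0],
    [0,-0.0035,0],
    [0,-0.0035,0],
    [0,-0.0035,0],
    [0,0,0],
    [0,0,0],
  ],
  gripper=[0.01,0.01,0.01,0.01,0.01,0.01,0.01,0.01,0.01,0.01,0.01,0.01],
)

```text
time: 6.48
tool_pos: [0.5803, 0.0145, 0.2414]
tcp_rot: [2.04, 2.389, 0.001]
wrist_force: [5.0, 0.0, -1.4]
width: 0.171
grip_force: 58.7
```

```bash
python3 - <<'E'
from s import *
st()
a=vision.read_camera("side");b=vision.read_camera("top")
a=cv2.resize(a[160:360,220:420],(400,400));b=cv2.resize(b[170:350,200:420-40],(400,400))
cv2.imwrite("pics/g4.png",np.hstack([a,b])[:,:,::-1])
E
```

```text
t 6.48 p [0.5803 0.0145 0.2414] a 9.0 z [ 0.0004  0.0001 -1.    ] F [ 4.9546  0.0007 -1.4173] w 0.0146 g 58.69221746921539 q6 -0.17512556761287523
```

View pics/g4.png

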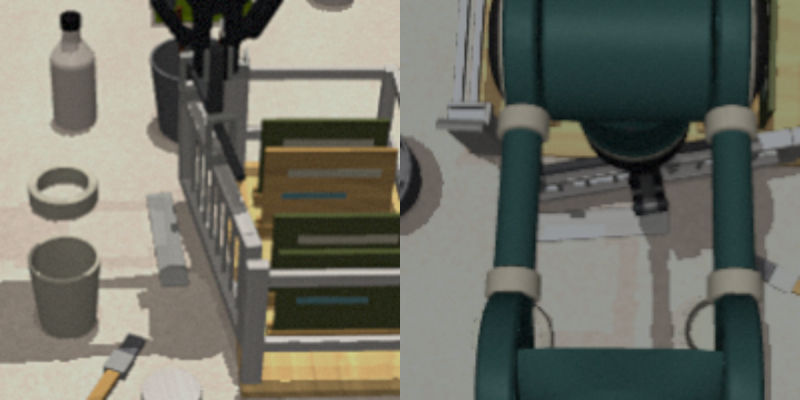

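The side view shows the gate swinging open with the bolt clear of the keeper, and the top view agrees. I continue to the target angle.

>>> jog_arm(
  turn=[
    [0,0,-0.021],
    [0,0,-0.021],
    [0,0,-0.021],
    [0,0,-0.021],
    [0,0,-0.021],
    [0,0,-0.021],
    [0,0,-0.021],
    [0,0,-0.021],
    [0,0,-0.021],
    [0,0,-0.021],
    [0,0,-0.021],
    [0,0,-0.021],
    [0,0,0],
    [0,0,0],
    [0,0,0],
    [0,0,0],
    [0,0,0],
    [0,0,0],
  ],
  delta_pos=[
    [0,-0.0035,0],
    [0,-0.0035,0],
    [0,-0.0035,0],
    [0,-0.0035,0],
    [0,-0.0035,0],
    [0,-0.0035,0],
    [0,-0.0035,0],
    [0,-0.0035,0],
    [0,-0.0035,0],
    [0,-0.0035,0],
    [0,-0.0035,0],
    [0,-0.0035,0],
    [0,0,0],
    [0,0,0],
    [0,0,0],
    [0,0,0],
    [0,0,0],
    [0,0,0],
  ],
  gripper=[0.01,0.01,0.01,0.01,0.01,0.01,0.01,0.01,0.01,0.01,0.01,0.01,0.01,0.01,0.01,0.01,0.01,0.01],
)

```text
time: 8.08
tool_pos: [0.5405, 0.0036, 0.2416]
tcp_rot: [1.723, 2.626, 0.002]
wrist_force: [6.1, 1.9, -2.4]
width: 0.172
grip_force: 58.8
```

```bash
python3 - <<'E'
from s import *
s,M=st()
h=np.array([.6066,-.148]); d=s["tool_pos"][:2]-h; print("r",np.hypot(*d),"swing",np.arctan2(-d[0],d[1])+np.radians(3.1))
a=vision.read_camera("side");b=vision.read_camera("top")
a=cv2.resize(a[160:360,220:420],(400,400));b=cv2.resize(b[170:350,200:380],(400,400))
cv2.imwrite("pics/g5.png",np.hstack([a,b])[:,:,::-1])
E
```

```text
t 8.08 p [0.5405 0.0036 0.2416] a 23.47 z [ 0.0015  0.0009 -1.    ] F [ 6.1353  1.895  -2.3546] w 0.0147 g 58.79026651382446 q6 -0.44999486722077475
r 0.1653766486482765 swing 0.4654110263257271
```

View pics/g5.png

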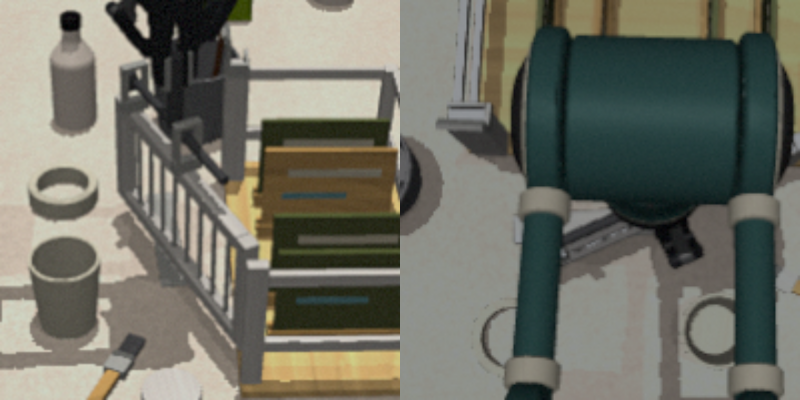

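The gate stands about 0.46 rad open by the tool position, the bolt is drawn back about 42–45 mm, and the knob is still gripped. Nothing touches the gate, so I'm handing in.

```bash
python3 -c "
from h import *
print(ticket.finish_job())"
```

```text
the job is handed in; nothing more can be done
None
```

I handed the job in with the knob still gripped, the bolt drawn back about 42–45 mm and the gate held about 0.46 rad (26°) open. I saw no bystander moved in the pictures, and the system gave no verdict on the result.

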